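# Run a tap into a nut blank on a craft-room tapping stand

### The job

Push the red lug of the sliding jaw so that the yellow nut blank slides up to the steel stop and is pressed there firmly but gently. Then take the red crank grip and run the tap in as one does to clear a thread: half a turn forward (clockwise from above), a quarter turn back, with a short pause at each reversal, repeating until the crank is fully home at its end stop, one turn from where it started. Grip the crank lightly and never force jaw or crank; do not disturb the ribbon, glue stick or cup, and let go at the end.

Things in the scene. Friction and masses are not known exactly. Their poses are not given: they have to be found in the camera images.
- stand: blue tapping stand, fixed. Base 150 (x) x 210 (y, -55 to +155) x 20 mm; origin on its underside. Column at x -55, 115 mm high; overarm 46 mm wide, x -72 to +48, top z 115; upright spindle at x +20, y 0. Below it a track along y between rails 6 mm high: steel stop with face at y -18 (top z 42), sliding jaw on the +y side
- seat (a point): point on the plate's top (z 20 mm) below the spindle: centre of the blank's underside when the blank is home against the stop. Axes as the stand's
- spindle (a point): point on the spindle axis on top of the overarm (119 mm above the table). Fixed; axes as the stand's
- jaw (a joint): travel of the sliding jaw towards the stop (the stand's -y) in m. It starts 0 to 0.006. Its aluminium nose is screwed out 0 to 24 mm, differently each time and not measured, so it clamps the blank anywhere from 0.022 to 0.046: feel for it. Steady drag about 4 N; stays where it is left. Press the blank with about 12 N beyond the drag; over 30 N in all harms the track
- jaw_lug (a point): middle of the top of the jaw's upright red lug, 34 mm (x) x 12 mm (y, along the travel), top 60 mm above the table, 40 above the plate. Its centre is 58 mm behind the unscrewed nose's face; a 29 mm gap, over a strip 8.5 mm high and the nose's screw end, parts it from the jaw block. Push it from behind (stand's +y side) with shut fingers, or pinch its 12 mm
- blank: yellow square nut blank 36 x 36 x 10 mm with a 13 mm hole through its middle, loose on the stand's plate between the rails, 5 to 14 mm from the stop at the start; origin at the middle of its underside
- crank (a joint): turn of the crank in rad, 0 at the start (arm towards the stand's -y), growing clockwise seen from above; end stop at 6.28, one turn = fully home. Crank and tap sink 10 mm per turn; the tap's tip starts 2 mm above the blank and ends 8 mm deep in its hole. Needs about 0.14 N m (3.5 N at the grip), stays where left
- grip (a point): middle of the red crank grip, an upright sleeve 14 mm in diameter and 36 mm tall that spins freely on its pin, 40 mm from the spindle axis. At the start its middle is 159 mm above the table, 40 above point spindle; the arm below it reaches up to 140 mm. As the sleeve spins, a gripper holding it can go round without turning. Thin: a grip of 10 N is enough, 15 N breaks it
- ribbon: roll of silver ribbon lying flat, 80 mm across, 22 mm high, hole 52 mm; leave alone
- gluestick: white glue stick standing upright, 32 mm in diameter, 95 mm tall; leave alone
- cup: small orange cup with a handle, 68 mm wide, 45 mm high; leave alone
Mind the look-alikes: they are no part of the job. Of the things that look like the blank, the middle-sized one is meant.

How it is judged:
By the outcome, as a careful person would: the job done as asked, in the order asked, and still so for the second after the job is handed in, with the robot touching nothing.
It also fails if it takes over 72 s, if anything falls off the work surface, if the arm or the gripper's body presses on something with over 40 N, if the wrist force passes 120 N, or if a joint passes its speed limit or range.

### The arm

A 6-joint arm with a two-finger parallel gripper is mounted at the origin on the work surface. World frame = base frame: x ahead of the robot, y to its left, z up, the work surface at z = 0. Lengths are in mm, angles in rad, forces in N, time in s.
With the tool pointing down it reaches from about 375 to 900 mm from the base axis. Payload 3.1 kg.
Tool frame: the origin (TCP) lies at the very end of the fingers, on their centre line; the grasp point (between the pads) lies manip.pinch_z behind it (manip.pinch_z is the distance from the TCP to the grasp point, in mm); z points along the fingers, y is the line along which they close (so a half turn about z gives the same grasp; the last joint's range is limited). The gripper opens to 87 mm and grips with 3 to 60 N. Pads are 19 mm wide; open, the fingers measure 117 mm over their backs; the gripper's body (75 mm by 190 mm) begins 51 mm behind the grasp point.
Start: joints at [-1.44, 0.527, 1.433, -0, 1.181, -0.178], TCP at [190.565, -595.215, 222.548] pointing down, gripper open.
Joint ranges: [-3.08, 3.08], [-0.75, 2.2], [0.22, 2.44], [-1.43, 4.57], [0, 2.65], [-2.85, 2.85]. Speed limits (rad/s): [2.79, 2.79, 3.14, 3.14, 3.14, 3.14].

### API

Orientations are given as a unit quaternion [w, x, y, z].
In Python, from station import status, grab_frame, job, manip gives the robot as it stands.
- The arm moves only by the shell command python3 -m pendant 'ROWS' [OPENING]. ROWS is a JSON object of lists of equal length, an entry for each row: "translation": the shift along the tool's x, y, z in mm, a list of three; "twist": the turn, a rotation vector about the tool's x, y, z in rad, a list of three. A call has 1 to 5 rows; each row shifts and turns the commanded pose from where the row before left it, along the tool's axes as they then stand; what a row does not reach is not made up. A row lasts 1/10 s, in which the tool goes at most 50 mm and 8.59 degrees, less where a joint would pass 70% of its speed; a pose out of reach is approached as far as the arm can. A call with a gripper value outside its range is refused whole. OPENING is the opening, from 0 (shut) to 1 (fully open), set as the call begins (- or left out, the last holds). The fingers move at their own pace and stop on an object; the grip force is fixed at half the most. Time passes only in rows, so rows that do not move let the fingers close. It gives the time, the measured TCP pose, the force, the opening and the grip force at its end, in the units of the state.
- status.read_state(): the state, without advancing time (a new reading comes with each control period).
- grab_frame(name): name is "scene" or "top" or "wrist"; returns a dict with "frame" (480x640x3 uint8, red, green, blue), "z_map" (480x640 float32, mm along the optical axis (not along the pixel's ray), 0 where there is no reading), "fovy" (degrees; the focal length in pixels is half the picture's height over the tangent of half this angle, whatever the lens; pixels are square), "cx", "cy" (the principal point, pixels), "k1" (the pictures are not rectified: a ray, as slopes to the right and down, at radius r is drawn at 1 + k1 r^2 times it, then the intrinsics apply), "extrinsics" (4x4, takes a point from world to camera coordinates). Camera axes: x right, y down, z forward; pixel columns grow to the right and rows downward; lengths in mm; the calibration is good to about 2 mm. A picture is of the moment at which its call begins.
- job.finish_job(): hands the job in; it is judged then, once.
The state is a dict: "time": time; "joint_positions": joint angles; "qd": joint speeds; "effort": joint torques, N m; "tcp_pos": TCP position; "tcp_rot": TCP orientation; "ft_force": force on the tool from outside, world axes, zero at the start; "ft_torque": the same for the moment, N m; "width": finger opening in mm; "grasp_force": force on a finger pad.
Only numpy, scipy, OpenCV 4.12 (cv2) and the standard library are available. Lean on these libraries where they do the work, as an engineer would, in place of code of your own. Each camera call takes 0.05 s, during which the arm holds its last target. There are 200 camera calls.

## Working session

There is one attempt and no reset: what is moved stays moved. The work goes in short steps, Python scripts to look and compute and a shell command to move; the robot and the scene stay as the last step left them, time stands still between calls to the robot, and variables do not carry over. Pictures are saved under pics/ and viewed, at most 10 in all, crops included, and the job is handed in when it is done.

```bash
mkdir -p pics; ls
cat > h.py <<'E'
import numpy as np, cv2
from station import status, grab_frame, job, manip
def cam(n):
    return grab_frame(n)
def world(f):
    """per-pixel world points from z_map"""
    h,w=f["z_map"].shape; F=h/2/np.tan(np.radians(f["fovy"])/2)
    K=np.array([[F,0,f["cx"]],[0,F,f["cy"]],[0,0,1]])
    u,v=np.meshgrid(np.arange(w),np.arange(h))
    p=np.stack([u,v],-1).reshape(-1,1,2).astype(np.float64)
    s=cv2.undistortPoints(p,K,np.array([f["k1"],0,0,0.])).reshape(h,w,2)
    z=f["z_map"].astype(float)
    P=np.dstack([s*z[...,None],z]); E=f["extrinsics"]
    W=(P-E[:3,3])@E[:3,:3]; W[z==0]=np.nan
    return W,s
def plane(f,s,z):
    E=f["extrinsics"]; o=-E[:3,:3].T@E[:3,3]
    d=np.append(s,1)@E[:3,:3]; return o+d*(z-o[2])/d[2]
E
python3 - <<'E'
from h import *
s=status.read_state(); print(s); print(manip.pinch_z)
for n in ("scene","top","wrist"):
    f=cam(n); cv2.imwrite(f"pics/{n}0.png",f["frame"][...,::-1]); np.savez(f"{n}0.npz",**f)
    print(n,f["fovy"],f["k1"],f["extrinsics"].round(3).tolist())
E
```

```text
pics
{'time': 0.0, 'joint_positions': array([-1.43946941e+00,  5.28484780e-01,  1.43389867e+00, -2.28680103e-05,
        1.18137193e+00, -1.78506464e-01]), 'qd': array([-0.0001657 , -0.00105167,  0.00013482, -0.00011376,  0.00120338,
       -0.00134177]), 'effort': array([-1.22640788e-03, -4.40045822e+01, -1.76595390e+01,  6.31626975e-02,
        5.81901788e-02, -1.58884841e-04]), 'tcp_pos': array([ 190.4837448 , -594.50250618,  221.56134289]), 'tcp_rot': array([-1.08131302e-03,  9.88023139e-01,  1.54301998e-01,  1.49365049e-05]), 'ft_force': array([-0.98728667,  1.4310859 , -0.19661585]), 'ft_torque': array([-0.00919998, -0.03077706, -0.01167274]), 'grasp_force': 0.0, 'width': 86.98043413005895}
18.700000000000003
scene 55.07520197035925 -0.0241745802615438 [[0.616, 0.788, -0.01, -318.037], [0.414, -0.334, -0.847, -111.132], [-0.67, 0.517, -0.532, 1296.137], [0.0, 0.0, 0.0, 1.0]]
top 53.98808636709839 0.032909163538798185 [[0.024, -1.0, 0.003, 3.138], [-0.989, -0.024, -0.147, 548.338], [0.147, 0.001, -0.989, 1060.745], [0.0, 0.0, 0.0, 1.0]]
wrist 58.64163214007907 0.00964311706709028 [[0.305, -0.952, -0.002, -622.787], [-0.91, -0.292, 0.294, -34.594], [-0.28, -0.088, -0.956, 393.262], [0.0, 0.0, 0.0, 1.0]]
```

View pics/scene0.png

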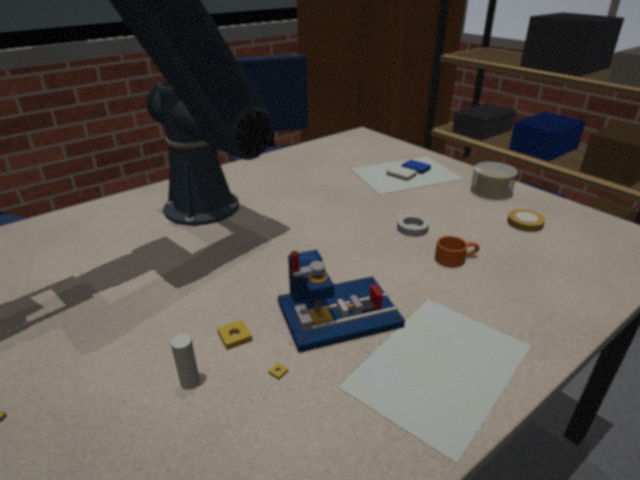

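View pics/top0.png

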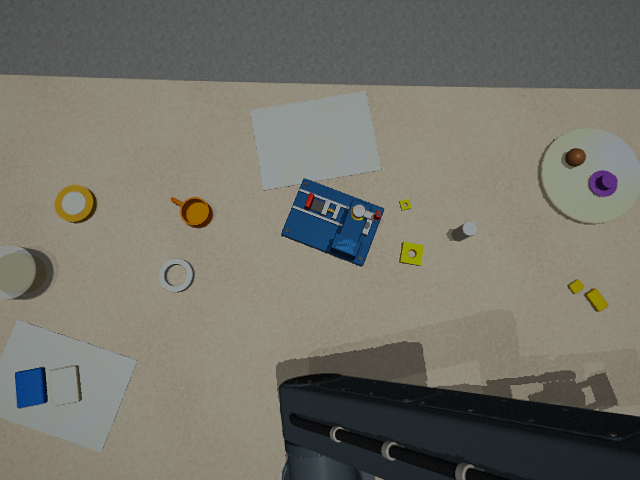

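The scene view shows the stand at (340,310) with the grip at (294,262), lug at (376,296) and the blank at the stop (318,315). In the top view the lug is at (310,201) and the grip at (378,215), with the glue stick at (463,232) and the cup and ribbon on the left.

```bash
cat > meas.py <<'E'
from h import *
def red(fr):
    h=cv2.cvtColor(fr,cv2.COLOR_RGB2HSV); return (((h[...,0]<6)|(h[...,0]>174))&(h[...,1]>170)&(h[...,2]>60)).astype(np.uint8)
for n in ("top","scene"):
    f=dict(np.load(n+"0.npz")); W,s=world(f); hsv=cv2.cvtColor(f["frame"],cv2.COLOR_RGB2HSV)
    nl,L,st,c=cv2.connectedComponentsWithStats(red(f["frame"]))
    for i in range(1,nl):
        if st[i,4]>15:
            P=W[L==i]; P=P[~np.isnan(P[:,0])]
            zt=np.percentile(P[:,2],90); T=P[P[:,2]>zt-6]
            print(n,"red",c[i].round(1),st[i,4],"ztop",zt.round(1),"top",T.mean(0).round(1),T.min(0).round(),T.max(0).round(),len(T))
    bl=((hsv[...,0]>100)&(hsv[...,0]<125)&(hsv[...,1]>150)).astype(np.uint8)
    nl,L,st,c=cv2.connectedComponentsWithStats(bl)
    for i in range(1,nl):
        if st[i,4]>200:
            m=(L==i)&(W[...,0]>400)&(W[...,2]<35)&(W[...,2]>8); P=W[m]
            if len(P)<100: continue
            r=cv2.minAreaRect(P[:,:2].astype(np.float32)); print(n,"blue",c[i].round(),len(P),np.nanmedian(P[:,2]),r); print(cv2.boxPoints(r).round(1).tolist())
            m=(L==i)&(W[...,0]>400)&(W[...,2]>95);P=W[m];print("arm",len(P),P.mean(0),cv2.minAreaRect(P[:,:2].astype(np.float32)))
    ye=((hsv[...,0]>20)&(hsv[...,0]<35)&(hsv[...,1]>150)).astype(np.uint8)
    nl,L,st,c=cv2.connectedComponentsWithStats(ye)
    for i in range(1,nl):
        if st[i,4]>25: print(n,"yel",c[i].round(),st[i,4],np.nanmean(W[L==i],0).round(1))
f=dict(np.load("top0.npz"));cv2.imwrite("pics/topc.png",cv2.resize(f["frame"][170:280,270:400,::-1],None,fx=5,fy=5,interpolation=cv2.INTER_CUBIC))
E
python3 meas.py
```

```text
top red [309.  199.7] 70 ztop 61.8 top [633.1  56.9  59.9] [618.  48.  56.] [649.  66.  65.] 68
top red [377.7 214. ] 20 ztop 178.0 top [578.7 -90.6 176.2] [573. -97. 173.] [586. -84. 178.] 18
top blue [333. 227.] 2633 19.49857491647755 ((591.3392333984375, 1.0165328979492188), (208.182861328125, 148.97569274902344), 70.14989471435547)
[[485.8999938964844, -71.5999984741211], [626.0999755859375, -122.19999694824219], [696.7000122070312, 73.5999984741211], [556.5999755859375, 124.19999694824219]]
arm 1004 [548.50335319 -36.46844604 114.0049857 ] ((562.365478515625, -41.89488220214844), (59.63713455200195, 119.60511016845703), 70.16011047363281)
top yel [ 76. 204.] 703 [617.9 613.1  18.5]
top yel [405. 204.] 83 [ 639.6 -175.1    6.1]
top yel [356. 217.] 37 [584.2 -48.3 118.8]
top yel [411. 253.] 396 [ 519.  -189.3   13.1]
top yel [576. 286.] 131 [ 451.  -574.5    8.1]
top yel [596. 300.] 286 [ 421.4 -618.8   10.5]
scene red [294.3 255.2] 20 ztop 174.6 top [584.7 -92.3 172.6] [582. -95. 169.] [587. -87. 176.] 20
scene red [375.7 291.2] 81 ztop 59.5 top [636.4  54.9  57.9] [620.  48.  54.] [651.  65.  61.] 74
scene blue [333. 312.] 2543 18.02424102168229 ((595.23095703125, -2.3980712890625), (206.0673828125, 145.34188842773438), 70.53520202636719)
[[492.3999938964844, -75.30000305175781], [629.4000244140625, -123.80000305175781], [698.0999755859375, 70.5], [561.0, 119.0]]
arm 354 [609.76995886 -64.64916247 106.67869015] ((595.9822998046875, -67.3753890991211), (73.78858947753906, 37.940650939941406), 21.346511840820312)
scene yel [321. 316.] 192 [599.9 -48.6  28. ]
scene yel [234. 334.] 505 [ 524.9 -190.9   10.8]
scene yel [278. 371.] 123 [ 642.5 -175.3    4.4]
```

View pics/topc.png

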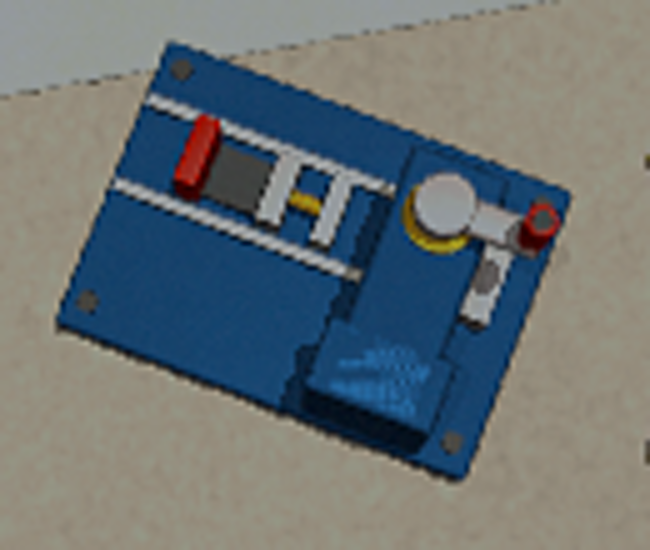

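Crop: lug on the left (200,157), spindle knob (445,205), grip (540,225). Stand yaw is about -19.8°, origin about (574.3,-46.0). The predicted grip (579.5,-90.4) matches the measurement.

```bash
cat > st.py <<'E'
from h import *
from scipy.spatial.transform import Rotation as R
s=status.read_state(); q=s["tcp_rot"]; M=R.from_quat(q[[1,2,3,0]]).as_matrix()
a=np.radians(-19.8); S=np.array([[np.cos(a),-np.sin(a),0],[np.sin(a),np.cos(a),0],[0,0,1]])
O=np.array([574.3,-46.,0])
print("t",round(s["time"],2),"stand pos",((s["tcp_pos"]-O)@S).round(1),"toolx",(M[:,0]@S).round(3),"tooly",(M[:,1]@S).round(3),"toolz",(M[:,2]@S).round(3),"F(stand)",(s["ft_force"]@S).round(1),"w",round(s["width"],1),"gf",round(s["grasp_force"],1),"q6",s["joint_positions"].round(2)[[0,5]])
E
python3 - <<'E'
from h import *
f=dict(np.load("top0.npz")); W,s=world(f)
for x0,y0 in((359,211),(368,214),(358,210)): print(W[y0,x0].round(1))
E
python3 -m pendant '{"translation":[[0,0,0],[0,0,0],[0,0,0],[0,0,0],[0,0,0]],"twist":[[0,0,-0.131],[0,0,-0.131],[0,0,-0.131],[0,0,-0.131],[0,0,-0.131]]}' 0
python3 -m pendant '{"translation":[[0,0,0],[0,0,0],[44.2,10.8,0],[44.2,10.8,0],[44.2,10.8,0]],"twist":[[0,0,-0.131],[0,0,-0.131],[0,0,0],[0,0,0],[0,0,0]]}'
python3 st.py
```

```text
[591.8 -53.9 141.8]
[585.9 -73.2 141.3]
[593.1 -51.4 146. ]
time: 0.65
tcp_pos: [190.5, -594.9, 222.1]
tcp_rot: [-0.0, 0.885, 0.466, 0.0]
ft_force: [-0.4, -0.7, -0.2]
width: 55.0
grasp_force: 0.0
time: 1.15
tcp_pos: [266.1, -479.9, 222.1]
tcp_rot: [-0.0, 0.818, 0.575, 0.0]
ft_force: [0.4, 0.8, 0.3]
width: 15.1
grasp_force: 0.0
t 1.15 stand pos [-143.  -512.7  222.1] toolx [-0.     1.     0.001] tooly [ 1.  0. -0.] toolz [-0.     0.001 -1.   ] F(stand) [0.1 0.9 0.3] w 15.1 gf 0.0 q6 [-1.27 -0.92]
```

```bash
python3 -m pendant '{"translation":[[44.2,10.8,0],[44.2,10.8,0],[44.2,10.8,0],[44.2,10.8,0],[44.2,10.8,0]],"twist":[[0,0,0],[0,0,0],[0,0,0],[0,0,0],[0,0,0]]}' >/dev/null
python3 -m pendant '{"translation":[[44.2,10.8,0],[44.2,10.8,0],[44.2,10.8,0],[44.2,10.8,0],[44.2,10.8,0]],"twist":[[0,0,0],[0,0,0],[0,0,0],[0,0,0],[0,0,0]]}'>/dev/null
python3 -m pendant '{"translation":[[44.2,10.8,0],[44.2,10.8,0],[44.2,10.8,0],[44.2,10.8,0],[44.2,10.8,0]],"twist":[[0,0,0],[0,0,0],[0,0,0],[0,0,0],[0,0,0]]}'>/dev/null
python3 -m pendant '{"translation":[[0,0,20],[0,0,0]],"twist":[[0,0,0],[0,0,0]]}'>/dev/null
python3 st.py
python3 - <<'E'
from h import *
for n in ("wrist","scene"):
    f=cam(n); cv2.imwrite(f"pics/{n}1.png",f["frame"][...,::-1]); np.savez(f"{n}1.npz",**f)
E
```

```text
t 2.85 stand pos [ 15.9 149.9 199.5] toolx [-0.004  1.    -0.002] tooly [ 1.     0.004 -0.006] toolz [-0.006 -0.002 -1.   ] F(stand) [-0.1  0.1 -1.1] w 0.4 gf 0.0 q6 [-0.03  0.31]
```

View pics/wrist1.png

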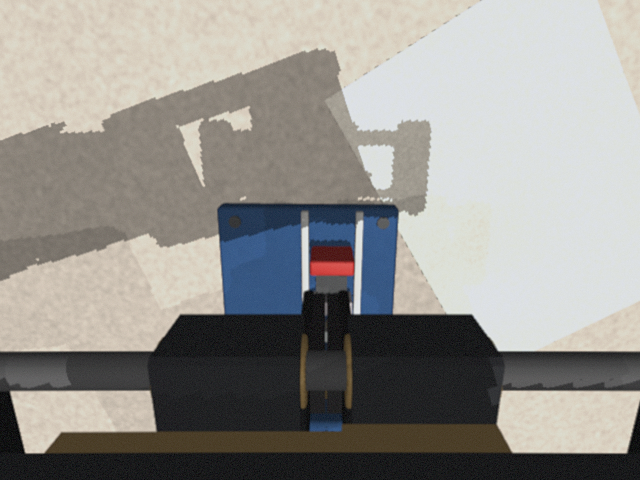

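The wrist view shows the red lug at (332,262) ahead of the shut fingertips (327,300), with the stand's end edge at row 207.

```bash
cat > lug.py <<'E'
from h import *
import sys
a=np.radians(-19.8); S=np.array([[np.cos(a),-np.sin(a),0],[np.sin(a),np.cos(a),0],[0,0,1]]); O=np.array([574.3,-46.,0])
f=dict(np.load(sys.argv[1])); W,s=world(f); Q=(W-O)@S; h=cv2.cvtColor(f["frame"],cv2.COLOR_RGB2HSV)
r=((h[...,0]<6)|(h[...,0]>174))&(h[...,1]>150)&(h[...,2]>60)&(abs(Q[...,0]-20)<60)
for lo,hi in((57,70),(25,52),(140,185)):
    m=r&(Q[...,2]>lo)&(Q[...,2]<hi)
    if m.sum()>5: print(lo,m.sum(),Q[m].mean(0).round(1),np.percentile(Q[m],[3,97],axis=0).round(1).tolist())
b=(h[...,0]>100)&(h[...,0]<125)&(h[...,1]>150)&(abs(Q[...,2]-20)<5)&(Q[...,1]>100)&(abs(Q[...,0])<100)
if b.sum()>50: print("base end",np.percentile(Q[b],[1,99],axis=0).round(1).tolist())
E
python3 lug.py wrist1.npz; python3 lug.py scene1.npz
```

```text
57 650 [ 19.6 120.6  61.2] [[4.3, 115.1, 58.0], [35.1, 125.2, 62.9]]
25 427 [ 19.7 125.1  38.9] [[4.9, 124.6, 25.8], [34.7, 125.5, 51.2]]
base end [[-72.5, 100.8, 16.3], [72.8, 157.1, 22.7]]
57 65 [ 22.6 117.1  58.7] [[6.8, 111.9, 57.2], [36.5, 122.7, 60.2]]
25 30 [ 35.3 116.1  42.5] [[20.4, 112.0, 27.8], [38.6, 120.9, 51.4]]
140 60 [ 25.4 -40.7 161.9] [[22.5, -43.9, 142.9], [27.4, -36.1, 175.6]]
base end [[-65.7, 100.4, 15.3], [75.8, 149.5, 20.7]]
```

```bash
python3 -m pendant '{"translation":[[0,4,40],[0,0,40],[0,0,40],[0,0,40],[0,0,0]],"twist":[[0,0,0],[0,0,0],[0,0,0],[0,0,0],[0,0,0]]}' >/dev/null; python3 st.py
python3 -m pendant '{"translation":[[-3,0,3],[0,0,0],[0,0,0]],"twist":[[0,0,0],[0,0,0],[0,0,0]]}' >/dev/null; python3 st.py
```

```text
t 3.45 stand pos [ 18.2 146.4  37.8] toolx [ 0.     1.    -0.004] tooly [ 1.    -0.    -0.011] toolz [-0.011 -0.004 -1.   ] F(stand) [-0.6 -1.4  1.3] w 0.6 gf 0.0 q6 [-0.04  0.31]
t 3.75 stand pos [ 24.1 146.4  42.4] toolx [-0.001  1.     0.002] tooly [1.    0.001 0.005] toolz [ 0.005  0.002 -1.   ] F(stand) [-0.2  1.3 -0.3] w 0.4 gf 0.0 q6 [-0.04  0.3 ]
```

```bash
python3 -m pendant '{"translation":[[-2,-2,3],[-2,-1,3],[-2,0,0],[-2,0,0],[-2,0,0]],"twist":[[0,0,0],[0,0,0],[0,0,0],[0,0,0],[0,0,0]]}' >/dev/null; python3 st.py
python3 -m pendant '{"translation":[[-1,0,0],[-1,0,0],[-1,0,0],[-1,0,0],[-1,0,0]],"twist":[[0,0,0],[0,0,0],[0,0,0],[0,0,0],[0,0,0]]}' >/dev/null; python3 st.py
python3 -m pendant '{"translation":[[-1,0,0],[-1,0,0],[-1,0,0],[-1,0,0],[-1,0,0]],"twist":[[0,0,0],[0,0,0],[0,0,0],[0,0,0],[0,0,0]]}' >/dev/null; python3 st.py
```

```text
t 4.25 stand pos [ 19.2 136.   33.6] toolx [-0.002  1.     0.   ] tooly [1.    0.002 0.   ] toolz [ 0.  0. -1.] F(stand) [-1.3  0.2 -0.1] w 0.1 gf 0.0 q6 [-0.06  0.29]
t 4.75 stand pos [ 19.2 131.7  33.6] toolx [-0.002  1.     0.001] tooly [1.    0.002 0.   ] toolz [ 0.     0.001 -1.   ] F(stand) [ 0.2  4.4 -1.7] w 0.2 gf 2.0 q6 [-0.06  0.28]
t 5.25 stand pos [ 19.2 126.1  33.6] toolx [-0.001  1.     0.   ] tooly [1.    0.001 0.   ] toolz [ 0.  0. -1.] F(stand) [ 0.8  3.7 -0.3] w 0.5 gf 2.0 q6 [-0.07  0.27]
```

```bash
python3 -m pendant '{"translation":[[-1.5,0,0],[-1.5,0,0],[-1.5,0,0],[-1.5,0,0],[-1,0,0]],"twist":[[0,0,0],[0,0,0],[0,0,0],[0,0,0],[0,0,0]]}' >/dev/null; python3 st.py
python3 -m pendant '{"translation":[[-0.7,0,0],[-0.7,0,0],[-0.7,0,0]],"twist":[[0,0,0],[0,0,0],[0,0,0]]}' >/dev/null; python3 st.py
python3 -m pendant '{"translation":[[-0.7,0,0],[-0.7,0,0],[-0.7,0,0]],"twist":[[0,0,0],[0,0,0],[0,0,0]]}' >/dev/null; python3 st.py
```

```text
t 5.75 stand pos [ 19.2 119.   33.5] toolx [-0.002  1.    -0.   ] tooly [ 1.     0.002 -0.   ] toolz [-0. -0. -1.] F(stand) [ 0.6  4.3 -0.7] w 0.4 gf 2.0 q6 [-0.08  0.26]
t 6.05 stand pos [ 19.2 117.   33.5] toolx [-0.002  1.    -0.   ] tooly [ 1.     0.002 -0.   ] toolz [-0. -0. -1.] F(stand) [ 1.   4.8 -1.8] w 0.8 gf 2.0 q6 [-0.08  0.26]
t 6.35 stand pos [ 19.2 114.9  33.6] toolx [-0.002  1.     0.   ] tooly [1.    0.002 0.   ] toolz [ 0.  0. -1.] F(stand) [-0.9  3.9 -1.1] w 0.5 gf 2.0 q6 [-0.09  0.26]
```

```bash
cat > ok.py <<'E'
import sys,runpy
g=runpy.run_path("st.py"); sys.exit(int(abs((g["s"]["ft_force"]@g["S"])[1])>float(sys.argv[1])))
E
python3 -m pendant '{"translation":[[-0.7,0,0],[-0.7,0,0],[-0.7,0,0]],"twist":[[0,0,0],[0,0,0],[0,0,0]]}' >/dev/null; python3 ok.py 7.5 &&
python3 -m pendant '{"translation":[[-0.7,0,0],[-0.7,0,0],[-0.7,0,0]],"twist":[[0,0,0],[0,0,0],[0,0,0]]}' >/dev/null; python3 ok.py 7.5 &&
python3 -m pendant '{"translation":[[-0.7,0,0],[-0.7,0,0],[-0.7,0,0]],"twist":[[0,0,0],[0,0,0],[0,0,0]]}' >/dev/null; python3 ok.py 7.5 &&
python3 -m pendant '{"translation":[[-0.7,0,0],[-0.7,0,0],[-0.7,0,0]],"twist":[[0,0,0],[0,0,0],[0,0,0]]}' >/dev/null; python3 st.py
```

```text
t 6.65 stand pos [ 19.2 112.9  33.5] toolx [-0.002  1.     0.   ] tooly [ 1.     0.002 -0.   ] toolz [-0.  0. -1.] F(stand) [-0.6  3.7 -0.6] w 0.7 gf 2.1 q6 [-0.09  0.25]
t 6.95 stand pos [ 19.2 110.7  33.6] toolx [-0.002  1.     0.   ] tooly [ 1.     0.002 -0.   ] toolz [-0.  0. -1.] F(stand) [-0.4  4.  -0.4] w 0.2 gf 2.1 q6 [-0.09  0.25]
t 7.25 stand pos [ 19.2 108.6  33.6] toolx [-0.002  1.     0.   ] tooly [ 1.     0.002 -0.   ] toolz [-0.  0. -1.] F(stand) [-0.3  4.3 -1. ] w 0.3 gf 2.5 q6 [-0.1   0.25]
t 7.55 stand pos [ 19.2 108.5  33.6] toolx [-0.     1.     0.004] tooly [1.    0.    0.001] toolz [ 0.001  0.004 -1.   ] F(stand) [-1.  10.8 -1.7] w 0.9 gf 5.9 q6 [-0.1   0.24]
```

```bash
python3 -m pendant '{"translation":[[-0.5,0,0],[-0.4,0,0],[0,0,0]],"twist":[[0,0,0],[0,0,0],[0,0,0]]}' >/dev/null; python3 st.py;python3 st.py
```

```text
t 7.85 stand pos [ 19.2 108.5  33.6] toolx [-0.     1.     0.005] tooly [1.    0.    0.001] toolz [ 0.001  0.005 -1.   ] F(stand) [-0.2 12.2 -2.4] w 0.2 gf 6.3 q6 [-0.1   0.24]
t 7.85 stand pos [ 19.2 108.5  33.6] toolx [-0.     1.     0.005] tooly [1.    0.    0.001] toolz [ 0.001  0.005 -1.   ] F(stand) [-0.2 12.2 -2.4] w 0.2 gf 6.3 q6 [-0.1   0.24]
```

```bash
python3 -m pendant '{"translation":[[-0.7,0,0],[-0.5,0,0],[0,0,0]],"twist":[[0,0,0],[0,0,0],[0,0,0]]}' >/dev/null; python3 ok.py 14.5 &&
python3 -m pendant '{"translation":[[-0.6,0,0],[0,0,0]],"twist":[[0,0,0],[0,0,0]]}' >/dev/null; python3 st.py
```

```text
t 8.15 stand pos [ 19.2 108.5  33.7] toolx [0.    1.    0.006] tooly [ 1.    -0.     0.001] toolz [ 0.002  0.006 -1.   ] F(stand) [-1.5 16.  -2.2] w 0.5 gf 8.0 q6 [-0.1   0.24]
t 8.15 stand pos [ 19.2 108.5  33.7] toolx [0.    1.    0.006] tooly [ 1.    -0.     0.001] toolz [ 0.002  0.006 -1.   ] F(stand) [-1.5 16.  -2.2] w 0.5 gf 8.0 q6 [-0.1   0.24]
```

```bash
python3 -m pendant '{"translation":[[0,0,0],[8,0,0],[12,0,0],[0,0,-40],[0,0,-40]],"twist":[[0,0,0],[0,0,0],[0,0,0],[0,0,0],[0,0,0]]}' >/dev/null
python3 -m pendant '{"translation":[[0,0,-40],[0,0,-40],[0,0,-35],[-20,0,0],[-40,0,0]],"twist":[[0,0,0],[0,0,0],[0,0,0],[0,0,0],[0,0,0]]}' 0.45 >/dev/null
python3 - <<'E'
from h import *
f=cam("scene"); np.savez("scene2.npz",**f); cv2.imwrite("pics/scene2.png",cv2.resize(f["frame"][240:360,260:420,::-1],None,fx=5,fy=5,interpolation=cv2.INTER_CUBIC))
E
python3 -m pendant '{"translation":[[-40,0,0],[-40,0,0],[-40,0,0],[-35,0,0],[-10,0,0]],"twist":[[0,0,0],[0,0,0],[0,0,0],[0,0,0],[0,0,0]]}' >/dev/null
python3 -m pendant '{"translation":[[0,0,0],[0,0,0]],"twist":[[0,0,0],[0,0,0]]}' >/dev/null
python3 st.py
python3 - <<'E'
from h import *
f=cam("wrist"); np.savez("wrist2.npz",**f); cv2.imwrite("pics/wrist2.png",f["frame"][...,::-1])
E
python3 lug.py wrist2.npz; python3 lug.py scene2.npz
```

```text
t 9.9 stand pos [ 19.3 -99.9 228.5] toolx [-0.001  1.     0.   ] tooly [ 1.     0.001 -0.001] toolz [-0.001  0.    -1.   ] F(stand) [0.2 0.9 0.1] w 39.3 gf 0.0 q6 [-0.45 -0.11]
140 316 [ 19.5 -36.2 176.1] [[13.6, -43.4, 159.7], [25.4, -31.2, 179.2]]
57 56 [23.4 90.8 59. ] [[9.0, 86.4, 57.8], [36.8, 95.3, 60.4]]
140 58 [ 25.6 -40.6 162.2] [[22.7, -43.7, 143.7], [28.1, -35.5, 175.6]]
base end [[-63.1, 100.6, 15.5], [75.4, 150.1, 20.5]]
```

View pics/scene2.png

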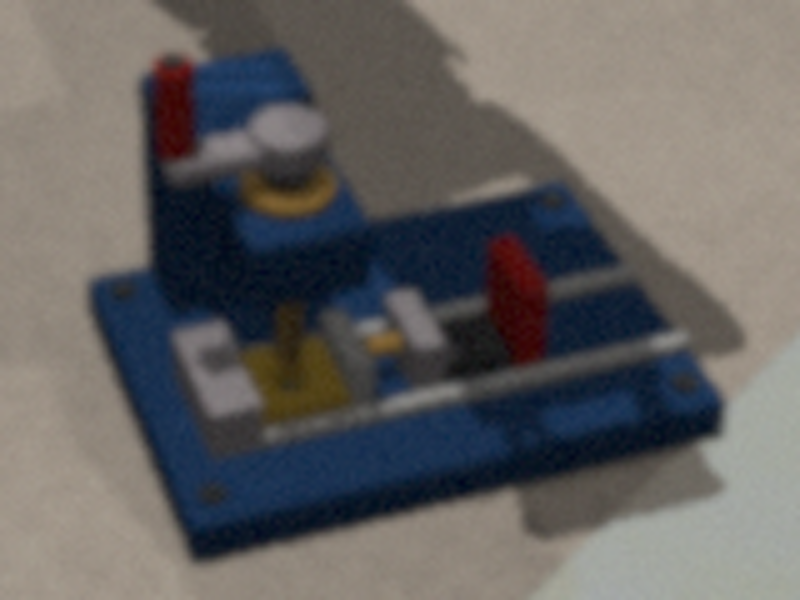

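View pics/wrist2.png

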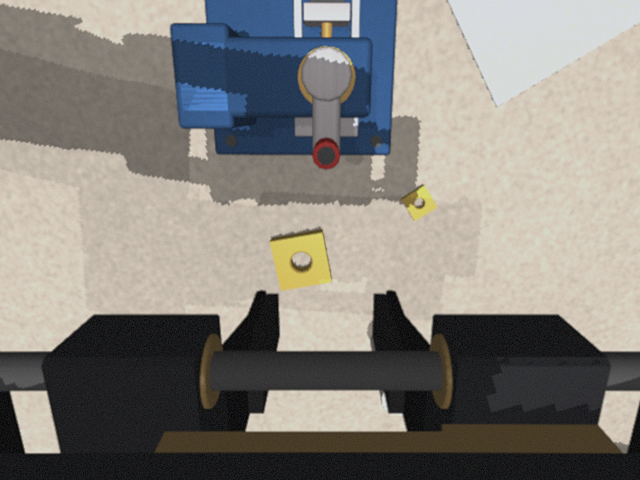

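Scene: the blank (295,375) sits hard against the stop, clamped by the nose, and the lug has moved along. Wrist: grip at (327,154), on the fingers' centre line.

```bash
python3 -m pendant '{"translation":[[31,0,0],[30.2,0,0],[0,0,25],[0,0,25],[0,0,20]],"twist":[[0,0,0],[0,0,0],[0,0,0],[0,0,0],[0,0,0]]}' >/dev/null; 
python3 -m pendant '{"translation":[[0,0,10],[0,0,0],[0,0,0]],"twist":[[0,0,0],[0,0,0],[0,0,0]]}' 0.25 >/dev/null; python3 st.py
python3 -m pendant '{"translation":[[0,0,0],[0,0,0],[0,0,0]],"twist":[[0,0,0],[0,0,0],[0,0,0]]}' 0.18 >/dev/null; python3 st.py
```

```text
t 10.75 stand pos [ 19.9 -38.7 149.1] toolx [-0.002  1.     0.   ] tooly [1.    0.002 0.001] toolz [ 0.001  0.    -1.   ] F(stand) [-0.   0.7 -0.5] w 25.0 gf 0.0 q6 [-0.34  0.  ]
t 11.05 stand pos [ 19.9 -39.4 149.4] toolx [-0.001  1.     0.   ] tooly [1.    0.001 0.002] toolz [ 0.002  0.    -1.   ] F(stand) [-0.4 -0.2  0.3] w 16.2 gf 0.0 q6 [-0.34  0.  ]
```

```bash
python3 -m pendant '{"translation":[[0,0,0],[0,0,0]],"twist":[[0,0,0],[0,0,0]]}' 0.163 >/dev/null; python3 st.py
python3 -m pendant '{"translation":[[0,0,0],[0,0,0]],"twist":[[0,0,0],[0,0,0]]}' 0.158 >/dev/null; python3 st.py
```

```text
t 11.25 stand pos [ 19.5 -39.4 148.8] toolx [-0.001  1.     0.   ] tooly [1.    0.001 0.   ] toolz [ 0.  0. -1.] F(stand) [0.2 0.7 0.9] w 14.7 gf 0.0 q6 [-0.34  0.  ]
t 11.45 stand pos [ 19.3 -39.4 148.6] toolx [-0.002  1.    -0.   ] tooly [ 1.     0.002 -0.   ] toolz [-0. -0. -1.] F(stand) [ 0.1 -0.4  0.2] w 14.1 gf 1.7 q6 [-0.34  0.  ]
```

```bash
python3 -m pendant '{"translation":[[0,0,0],[0,0,0]],"twist":[[0,0,0],[0,0,0]]}' 0.154 >/dev/null; python3 st.py
python3 -m pendant '{"translation":[[0,0,0],[0,0,0]],"twist":[[0,0,0],[0,0,0]]}' 0.152 >/dev/null; python3 st.py
```

```text
t 11.65 stand pos [ 19.3 -39.4 148.6] toolx [-0.002  1.    -0.   ] tooly [ 1.     0.002 -0.   ] toolz [-0. -0. -1.] F(stand) [-0.4 -0.6  0.4] w 13.6 gf 8.5 q6 [-0.34  0.  ]
t 11.85 stand pos [ 19.3 -39.4 148.6] toolx [-0.002  1.    -0.   ] tooly [ 1.     0.002 -0.   ] toolz [-0. -0. -1.] F(stand) [-0.5 -1.1  1.1] w 13.5 gf 12.1 q6 [-0.34  0.  ]
```

```bash
python3 -m pendant '{"translation":[[0,0,0],[0,0,0]],"twist":[[0,0,0],[0,0,0]]}' 0.155 >/dev/null; python3 st.py
python3 -c "
import numpy as np
t=np.radians(np.arange(0,361,9)); d=np.c_[-40*np.diff(-np.cos(t))*-1,-40*np.diff(np.sin(t)),np.full(40,.25)].round(2)
for i in range(0,40,5): print(i*9,d[i:i+5].tolist())"
```

```text
t 12.05 stand pos [ 19.4 -39.4 148.6] toolx [-0.002  1.    -0.   ] tooly [ 1.     0.002 -0.   ] toolz [-0. -0. -1.] F(stand) [-0.8 -0.2  0.7] w 13.5 gf 7.4 q6 [-0.34  0.  ]
0 [[0.49, -6.26, 0.25], [1.47, -6.1, 0.25], [2.4, -5.8, 0.25], [3.28, -5.35, 0.25], [4.08, -4.77, 0.25]]
45 [[4.77, -4.08, 0.25], [5.35, -3.28, 0.25], [5.8, -2.4, 0.25], [6.1, -1.47, 0.25], [6.26, -0.49, 0.25]]
90 [[6.26, 0.49, 0.25], [6.1, 1.47, 0.25], [5.8, 2.4, 0.25], [5.35, 3.28, 0.25], [4.77, 4.08, 0.25]]
135 [[4.08, 4.77, 0.25], [3.28, 5.35, 0.25], [2.4, 5.8, 0.25], [1.47, 6.1, 0.25], [0.49, 6.26, 0.25]]
180 [[-0.49, 6.26, 0.25], [-1.47, 6.1, 0.25], [-2.4, 5.8, 0.25], [-3.28, 5.35, 0.25], [-4.08, 4.77, 0.25]]
225 [[-4.77, 4.08, 0.25], [-5.35, 3.28, 0.25], [-5.8, 2.4, 0.25], [-6.1, 1.47, 0.25], [-6.26, 0.49, 0.25]]
270 [[-6.26, -0.49, 0.25], [-6.1, -1.47, 0.25], [-5.8, -2.4, 0.25], [-5.35, -3.28, 0.25], [-4.77, -4.08, 0.25]]
315 [[-4.08, -4.77, 0.25], [-3.28, -5.35, 0.25], [-2.4, -5.8, 0.25], [-1.47, -6.1, 0.25], [-0.49, -6.26, 0.25]]
```

```bash
python3 -m pendant '{"translation":[[0.49,-6.26,0.25],[1.47,-6.1,0.25],[2.4,-5.8,0.25],[3.28,-5.35,0.25],[4.08,-4.77,0.25]],"twist":[[0,0,0],[0,0,0],[0,0,0],[0,0,0],[0,0,0]]}' >/dev/null; python3 st.py
```

```text
t 12.55 stand pos [ -9.  -27.6 147.4] toolx [-0.002  1.    -0.   ] tooly [1.    0.002 0.001] toolz [ 0.001 -0.    -1.   ] F(stand) [ 3.3 -2.1 -1.6] w 13.6 gf 7.4 q6 [-0.32  0.02]
```

```bash
python3 -m pendant '{"translation":[[4.77,-4.08,0.25],[5.35,-3.28,0.25],[5.8,-2.4,0.25],[6.1,-1.47,0.25],[6.26,-0.49,0.25]],"twist":[[0,0,0],[0,0,0],[0,0,0],[0,0,0],[0,0,0]]}' >/dev/null; python3 st.py
```

```text
t 13.05 stand pos [-20.9   0.8 146. ] toolx [-0.002  1.    -0.001] tooly [ 1.     0.002 -0.   ] toolz [-0.    -0.001 -1.   ] F(stand) [ 4.1 -4.  -1.4] w 13.7 gf 7.4 q6 [-0.27  0.07]
```

```bash
python3 -m pendant '{"translation":[[6.26,0.49,0.25],[6.1,1.47,0.25],[5.8,2.4,0.25],[5.35,3.28,0.25],[4.77,4.08,0.25]],"twist":[[0,0,0],[0,0,0],[0,0,0],[0,0,0],[0,0,0]]}' >/dev/null; python3 st.py
```

```text
t 13.55 stand pos [-10.5  28.2 144.6] toolx [-0.003  1.    -0.003] tooly [ 1.     0.003 -0.004] toolz [-0.004 -0.003 -1.   ] F(stand) [ 1.3 -7.3  1.2] w 13.7 gf 7.4 q6 [-0.22  0.12]
```

```bash
python3 -m pendant '{"translation":[[4.08,4.77,0.25],[3.28,5.35,0.25],[2.4,5.8,0.25],[1.47,6.1,0.25],[0.49,6.26,0.25]],"twist":[[0,0,0],[0,0,0],[0,0,0],[0,0,0],[0,0,0]]}' >/dev/null; python3 st.py
```

```text
t 14.05 stand pos [ 16.   41.1 143.3] toolx [-0.002  1.    -0.   ] tooly [ 1.     0.002 -0.008] toolz [-0.008 -0.    -1.   ] F(stand) [-3.4 -1.6  4.7] w 13.8 gf 7.3 q6 [-0.21  0.14]
```

```bash
python3 -m pendant '{"translation":[[0,0,0],[0,0,0],[0,0,0]],"twist":[[0,0,0],[0,0,0],[0,0,0]]}' >/dev/null; python3 st.py
```

```text
t 14.35 stand pos [ 17.9  41.1 143.3] toolx [-0.002  1.     0.   ] tooly [ 1.     0.002 -0.003] toolz [-0.003  0.    -1.   ] F(stand) [-3.7 -1.3  3.5] w 13.5 gf 7.3 q6 [-0.21  0.14]
```

```bash
python3 -m pendant '{"translation":[[0,1.3,0],[0,0,0],[0,0,0],[0,0,0]],"twist":[[0,0,0],[0,0,0],[0,0,0],[0,0,0]]}' >/dev/null; python3 st.py
python3 - <<'E'
from h import *
for n in("top","scene"):
    f=cam(n); np.savez(n+"3.npz",**f); cv2.imwrite(f"pics/{n}3.png",cv2.resize(f["frame"][170:280,270:400,::-1] if n=="top" else f["frame"][220:360,240:420,::-1],None,fx=4,fy=4))
E
```

```text
t 14.75 stand pos [ 20.3  40.9 143.4] toolx [-0.001  1.     0.   ] tooly [ 1.     0.001 -0.001] toolz [-0.001  0.    -1.   ] F(stand) [-3.  -0.6  3. ] w 13.6 gf 7.3 q6 [-0.21  0.14]
```

View pics/scene3.png

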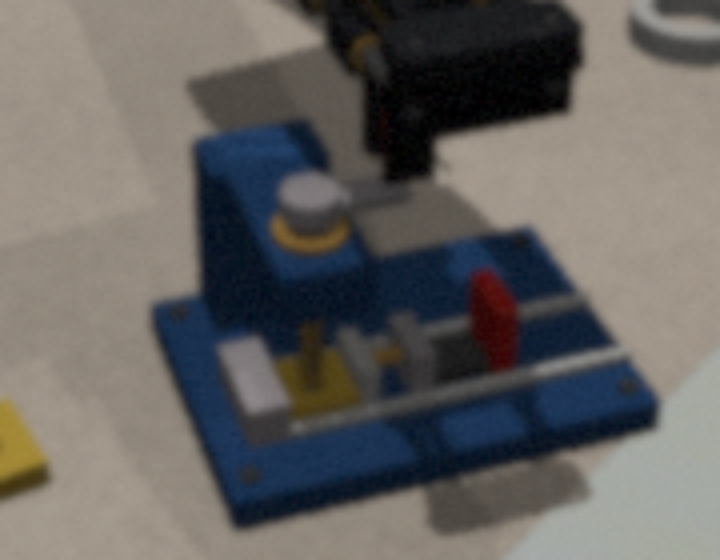

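The crank arm now points to +y, with the blank still held. Next is the quarter turn back.

```bash
python3 -m pendant '{"translation":[[-0.49,-7.56,-0.25],[-1.47,-6.1,-0.25],[-2.4,-5.8,-0.25],[-3.28,-5.35,-0.25],[-4.08,-4.77,-0.25]],"twist":[[0,0,0],[0,0,0],[0,0,0],[0,0,0],[0,0,0]]}' >/dev/null; python3 st.py
```

```text
t 15.35 stand pos [ -8.9  28.9 145. ] toolx [-0.002  1.     0.001] tooly [1.    0.002 0.001] toolz [ 0.001  0.001 -1.   ] F(stand) [ 4.9  2.1 -2.7] w 13.9 gf 7.4 q6 [-0.22  0.12]
```

```bash
python3 -m pendant '{"translation":[[-4.77,-4.08,-0.25],[-5.35,-3.28,-0.25],[-5.8,-2.4,-0.25],[-6.1,-1.47,-0.25],[-6.26,-0.49,-0.25]],"twist":[[0,0,0],[0,0,0],[0,0,0],[0,0,0],[0,0,0]]}' >/dev/null; python3 st.py
python3 -m pendant '{"translation":[[0,0,0],[0,0,0],[0,0,0]],"twist":[[0,0,0],[0,0,0],[0,0,0]]}' >/dev/null; python3 st.py
```

```text
t 15.85 stand pos [-20.8   0.4 146.1] toolx [-0.001  1.     0.001] tooly [ 1.     0.001 -0.   ] toolz [-0.     0.001 -1.   ] F(stand) [ 4.1  4.5 -2.9] w 13.8 gf 7.4 q6 [-0.27  0.07]
t 16.15 stand pos [-2.080e+01 -1.000e-01  1.461e+02] toolx [-0.002  1.    -0.001] tooly [ 1.     0.002 -0.001] toolz [-0.001 -0.001 -1.   ] F(stand) [ 2.5 -0.3 -1. ] w 14.2 gf 7.4 q6 [-0.27  0.07]
```

```bash
python3 -m pendant '{"translation":[[6.26,0.49,0.25],[6.1,1.47,0.25],[5.8,2.4,0.25],[5.35,3.28,0.25],[4.77,4.08,0.25]],"twist":[[0,0,0],[0,0,0],[0,0,0],[0,0,0],[0,0,0]]}' >/dev/null; python3 st.py
```

```text
t 16.65 stand pos [ -9.9  28.7 144.6] toolx [-0.003  1.    -0.002] tooly [ 1.     0.003 -0.003] toolz [-0.003 -0.002 -1.   ] F(stand) [ 0.2 -6.2  1.4] w 13.7 gf 7.3 q6 [-0.22  0.12]
```

```bash
python3 -m pendant '{"translation":[[4.08,4.77,0.25],[3.28,5.35,0.25],[2.4,5.8,0.25],[1.47,6.1,0.25],[0.49,6.26,0.25]],"twist":[[0,0,0],[0,0,0],[0,0,0],[0,0,0],[0,0,0]]}' >/dev/null; python3 st.py
```

```text
t 17.15 stand pos [ 16.7  41.2 143.2] toolx [-0.002  1.    -0.001] tooly [ 1.     0.002 -0.006] toolz [-0.006 -0.001 -1.   ] F(stand) [-3.5 -1.9  4.9] w 13.5 gf 7.3 q6 [-0.21  0.14]
```

```bash
python3 -m pendant '{"translation":[[-0.49,6.26,0.25],[-1.47,6.1,0.25],[-2.4,5.8,0.25],[-3.28,5.35,0.25],[-4.08,4.77,0.25]],"twist":[[0,0,0],[0,0,0],[0,0,0],[0,0,0],[0,0,0]]}' >/dev/null; python3 st.py
```

```text
t 17.65 stand pos [ 47.7  29.4 142.1] toolx [-0.001  1.     0.001] tooly [ 1.     0.001 -0.001] toolz [-0.001  0.001 -1.   ] F(stand) [-4.8  0.6  2.5] w 13.6 gf 7.4 q6 [-0.23  0.11]
```

```bash
python3 -m pendant '{"translation":[[-4.77,4.08,0.25],[-5.35,3.28,0.25],[-5.8,2.4,0.25],[-6.1,1.47,0.25],[-6.26,0.49,0.25]],"twist":[[0,0,0],[0,0,0],[0,0,0],[0,0,0],[0,0,0]]}' >/dev/null; python3 st.py
python3 -m pendant '{"translation":[[0,0,0],[0,0,0],[0,0,0]],"twist":[[0,0,0],[0,0,0],[0,0,0]]}' >/dev/null; python3 st.py
```

```text
t 18.15 stand pos [ 59.7   0.6 140.9] toolx [-0.001  1.     0.001] tooly [1.    0.001 0.001] toolz [ 0.001  0.001 -1.   ] F(stand) [-2.4  3.8  1.3] w 13.7 gf 7.4 q6 [-0.28  0.06]
t 18.45 stand pos [ 5.96e+01 -1.00e-01  1.41e+02] toolx [-0.002  1.    -0.001] tooly [1.    0.002 0.   ] toolz [ 0.    -0.001 -1.   ] F(stand) [-3.   0.6  1.3] w 13.5 gf 7.3 q6 [-0.28  0.06]
```

At 270°. Now a quarter turn back to 180°, then half a turn forward to home.

```bash
python3 -m pendant '{"translation":[[6.26,-0.49,-0.25],[6.1,-1.47,-0.25],[5.8,-2.4,-0.25],[5.35,-3.28,-0.25],[4.77,-4.08,-0.25]],"twist":[[0,0,0],[0,0,0],[0,0,0],[0,0,0],[0,0,0]]}' >/dev/null; python3 st.py
```

```text
t 18.95 stand pos [ 48.9  28.1 142.3] toolx [-0.003  1.    -0.003] tooly [1.    0.003 0.003] toolz [ 0.003 -0.003 -1.   ] F(stand) [ 0.5 -6.5 -1.6] w 13.8 gf 7.3 q6 [-0.23  0.11]
```

```bash
python3 -m pendant '{"translation":[[4.08,-4.77,-0.25],[3.28,-5.35,-0.25],[2.4,-5.8,-0.25],[1.47,-6.1,-0.25],[0.49,-6.26,-0.25]],"twist":[[0,0,0],[0,0,0],[0,0,0],[0,0,0],[0,0,0]]}' >/dev/null; python3 st.py
python3 -m pendant '{"translation":[[0,0,0],[0,0,0],[0,0,0]],"twist":[[0,0,0],[0,0,0],[0,0,0]]}' >/dev/null; python3 st.py
```

```text
t 19.45 stand pos [ 22.5  40.6 143.7] toolx [-0.002  1.    -0.001] tooly [1.    0.002 0.008] toolz [ 0.008 -0.001 -1.   ] F(stand) [ 5.1 -3.  -4.9] w 13.5 gf 7.4 q6 [-0.21  0.14]
t 19.75 stand pos [ 20.7  40.8 143.7] toolx [-0.002  1.     0.   ] tooly [1.    0.002 0.003] toolz [ 0.003  0.    -1.   ] F(stand) [ 4.1 -3.  -1.9] w 13.5 gf 7.4 q6 [-0.21  0.14]
```

```bash
python3 -m pendant '{"translation":[[0,-1.3,0],[0,0,0],[0,0,0]],"twist":[[0,0,0],[0,0,0],[0,0,0]]}' >/dev/null; python3 st.py
python3 -m pendant '{"translation":[[-0.49,7.56,0.25],[-1.47,6.1,0.25],[-2.4,5.8,0.25],[-3.28,5.35,0.25],[-4.08,4.77,0.25]],"twist":[[0,0,0],[0,0,0],[0,0,0],[0,0,0],[0,0,0]]}' >/dev/null; python3 st.py
```

```text
t 20.05 stand pos [ 18.4  40.8 143.8] toolx [-0.002  1.     0.   ] tooly [1.    0.002 0.001] toolz [ 0.001  0.    -1.   ] F(stand) [ 4.  -2.5 -2.8] w 13.7 gf 7.4 q6 [-0.21  0.14]
t 20.55 stand pos [ 47.6  29.3 142.2] toolx [-0.002  1.     0.001] tooly [ 1.     0.002 -0.001] toolz [-0.001  0.001 -1.   ] F(stand) [-4.5  2.1  1.4] w 13.6 gf 7.4 q6 [-0.23  0.11]
```

```bash
python3 -m pendant '{"translation":[[-4.77,4.08,0.25],[-5.35,3.28,0.25],[-5.8,2.4,0.25],[-6.1,1.47,0.25],[-6.26,0.49,0.25]],"twist":[[0,0,0],[0,0,0],[0,0,0],[0,0,0],[0,0,0]]}' >/dev/null; python3 st.py
```

```text
t 21.05 stand pos [ 59.7   0.4 141. ] toolx [-0.001  1.     0.001] tooly [1.    0.001 0.   ] toolz [ 0.     0.001 -1.   ] F(stand) [-1.8  4.4  1.3] w 13.4 gf 7.3 q6 [-0.28  0.06]
```

```bash
python3 -m pendant '{"translation":[[-6.26,-0.49,0.25],[-6.1,-1.47,0.25],[-5.8,-2.4,0.25],[-5.35,-3.28,0.25],[-4.77,-4.08,0.25]],"twist":[[0,0,0],[0,0,0],[0,0,0],[0,0,0],[0,0,0]]}' >/dev/null; python3 st.py
```

```text
t 21.55 stand pos [ 48.4 -27.5 139.8] toolx [-0.001  1.     0.001] tooly [1.    0.001 0.002] toolz [ 0.002  0.001 -1.   ] F(stand) [-1.1  6.  -0.4] w 13.4 gf 7.3 q6 [-0.33  0.02]
```

```bash
python3 -m pendant '{"translation":[[-4.08,-4.77,0.25],[-3.28,-5.35,0.25],[-2.4,-5.8,0.25]],"twist":[[0,0,0],[0,0,0],[0,0,0]]}' >/dev/null; python3 st.py
python3 -m pendant '{"translation":[[-0.9,-3,0.12],[-0.57,-3.1,0.13],[-0.3,-2.3,0.1]],"twist":[[0,0,0],[0,0,0],[0,0,0]]}' >/dev/null; python3 st.py
```

```text
t 21.85 stand pos [ 33.7 -37.1 139.2] toolx [-0.001  1.     0.002] tooly [1.    0.001 0.005] toolz [ 0.005  0.002 -1.   ] F(stand) [ 1.2  7.1 -2. ] w 13.3 gf 7.3 q6 [-0.34  0.  ]
t 22.15 stand pos [ 26.  -39.1 138.9] toolx [-0.001  1.     0.001] tooly [1.    0.001 0.007] toolz [ 0.007  0.001 -1.   ] F(stand) [ 2.6  6.4 -2.6] w 13.8 gf 7.3 q6 [-0.34 -0.  ]
```

```bash
python3 -m pendant '{"translation":[[0.4,-1.5,0.06],[0.3,-1.5,0.06],[0,0,0]],"twist":[[0,0,0],[0,0,0],[0,0,0]]}' >/dev/null; python3 st.py
python3 -m pendant '{"translation":[[0,-1,0.04],[0,0,0],[0,0,0]],"twist":[[0,0,0],[0,0,0],[0,0,0]]}' >/dev/null; python3 st.py
```

```text
t 22.45 stand pos [ 22.4 -39.3 138.9] toolx [-0.002  1.    -0.001] tooly [1.    0.002 0.004] toolz [ 0.004 -0.001 -1.   ] F(stand) [ 2.7  1.7 -1.4] w 14.0 gf 7.4 q6 [-0.34  0.  ]
t 22.75 stand pos [ 20.1 -39.2 138.8] toolx [-0.002  1.    -0.001] tooly [1.    0.002 0.002] toolz [ 0.002 -0.001 -1.   ] F(stand) [ 3.1 -0.2 -0.2] w 13.4 gf 7.4 q6 [-0.34  0.  ]
```

Near home; now feel for the end stop with small steps.

```bash
python3 -m pendant '{"translation":[[0,-0.7,0.02],[0,0,0],[0,0,0]],"twist":[[0,0,0],[0,0,0],[0,0,0]]}' >/dev/null; python3 st.py
python3 -m pendant '{"translation":[[0,-0.7,0.02],[0,0,0],[0,0,0]],"twist":[[0,0,0],[0,0,0],[0,0,0]]}' >/dev/null; python3 st.py
```

```text
t 23.05 stand pos [ 19.  -39.1 138.8] toolx [-0.002  1.    -0.001] tooly [1.    0.002 0.001] toolz [ 0.001 -0.001 -1.   ] F(stand) [ 3.5 -2.2  0.4] w 13.8 gf 7.4 q6 [-0.34  0.  ]
t 23.35 stand pos [ 18.8 -39.1 138.8] toolx [-0.002  1.    -0.001] tooly [1.    0.002 0.002] toolz [ 0.002 -0.001 -1.   ] F(stand) [ 4.4 -3.2 -0.4] w 13.5 gf 7.4 q6 [-0.34  0.  ]
```

```bash
python3 -m pendant '{"translation":[[0,-0.7,0],[0,0,0],[0,0,0]],"twist":[[0,0,0],[0,0,0],[0,0,0]]}' >/dev/null; python3 st.py
```

```text
t 23.65 stand pos [ 18.7 -39.  138.9] toolx [-0.002  1.    -0.001] tooly [1.    0.002 0.003] toolz [ 0.003 -0.001 -1.   ] F(stand) [ 5.  -2.7 -0.9] w 13.6 gf 7.5 q6 [-0.34  0.  ]
```

Position has stopped while the force rises, so this is the end stop. Release and rise.

```bash
python3 -m pendant '{"translation":[[0,1.5,0],[0,0,0]],"twist":[[0,0,0],[0,0,0]]}' >/dev/null; python3 st.py
python3 -m pendant '{"translation":[[0,0,0],[0,0,0],[0,0,0],[0,0,0]],"twist":[[0,0,0],[0,0,0],[0,0,0],[0,0,0]]}' 0.4 >/dev/null
python3 -m pendant '{"translation":[[0,0,-15],[0,0,-30],[0,0,-40],[-25,0,0],[-35,0,0]],"twist":[[0,0,0],[0,0,0],[0,0,0],[0,0,0],[0,0,0]]}' >/dev/null
python3 -m pendant '{"translation":[[0,0,0],[0,0,0],[0,0,0]],"twist":[[0,0,0],[0,0,0],[0,0,0]]}' >/dev/null; python3 st.py
python3 - <<'E'
from h import *
f=cam("wrist"); np.savez("wrist4.npz",**f); a=f["frame"]
f=cam("scene"); np.savez("scene4.npz",**f); b=cv2.resize(f["frame"][210:360,240:420],(576,480))
cv2.imwrite("pics/end.png",cv2.resize(np.hstack([a,b])[...,::-1],(800,316)))
E
python3 lug.py wrist4.npz; python3 lug.py scene4.npz
```

```text
t 23.85 stand pos [ 18.9 -39.1 138.7] toolx [-0.002  1.    -0.001] tooly [1.    0.002 0.   ] toolz [ 0.    -0.001 -1.   ] F(stand) [ 3.2 -4.3  1.7] w 13.6 gf 7.4 q6 [-0.34  0.  ]
t 25.05 stand pos [ 18.4 -97.7 223.2] toolx [-0.002  1.     0.001] tooly [ 1.     0.002 -0.001] toolz [-0.001  0.001 -1.   ] F(stand) [ 0.1 -0.3 -1. ] w 35.0 gf 0.0 q6 [-0.45 -0.1 ]
140 312 [ 19.3 -36.  165.7] [[13.5, -43.4, 148.0], [25.1, -31.2, 169.2]]
57 59 [22.8 90.3 58.7] [[7.8, 85.4, 57.3], [35.7, 95.6, 59.9]]
25 18 [36.5 90.9 41. ] [[35.2, 87.0, 26.8], [37.8, 94.7, 50.4]]
140 11 [ 25.5 -40.  162.1] [[24.2, -43.7, 147.8], [27.1, -36.4, 165.8]]
base end [[-63.7, 100.4, 15.6], [75.4, 149.5, 20.3]]
```

View pics/end.png

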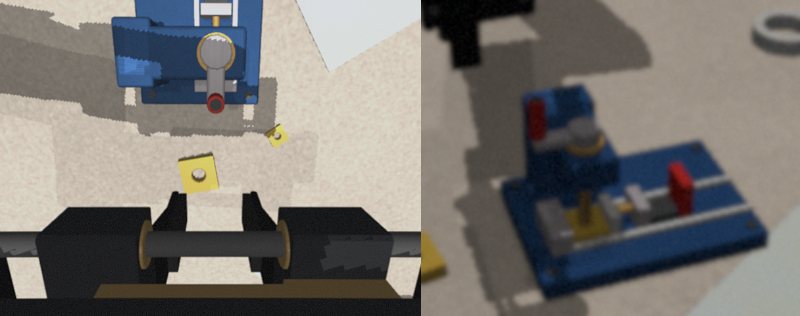

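The crank is back at -y (grip at (216,103)) and 10 mm lower (176 to 166). The blank is still against the stop with the tap in it, the lug hasn't moved, and the gripper is clear.

```bash
python3 -c "
from station import job; print(job.finish_job())"
```

```text
the job is handed in; nothing more can be done
None
```

The job is handed in: the blank is clamped against the stop at about 16 N in all, the tap was run in half a turn forward and a quarter back until the crank met its end stop, and the grip is released (25 s of the 72 s used); no verdict came back.

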